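# Index the culture-jar turntable to its next hole

### The arm

A 7-joint arm with a two-finger parallel gripper is mounted at the origin on the work surface. World frame = base frame: x ahead of the robot, y to its left, z up, the work surface at z = 0. Lengths are in mm, angles in rad, forces in N, time in s.
With the tool pointing down it reaches from about 375 to 925 mm from the base axis. Payload 3.1 kg.
Tool frame: the origin (TCP) lies at the centre of the arm's flange, where the gripper is bolted on; the fingertips stand 173 mm ahead of it and the grasp point (between the pads) lies 155 mm ahead of it (arm.grip_depth is the distance from the TCP to the grasp point, in mm); z points along the fingers, y is the line along which they close (so a half turn about z gives the same grasp; the last joint's range is limited). The gripper opens to 85 mm and grips with 20 to 120 N. Pads are 22 mm wide; open, the fingers measure 114 mm over their backs; the gripper's body (76 mm by 85 mm) begins 54 mm behind the grasp point. The pads swing forward as they close: fully open they stand 13 mm farther back than shut.
Start: joints at [1.097, 0.383, 0.044, 1.598, -0.018, 1.161, -0.05], TCP at [238.578, -604.638, 404.669] pointing down, gripper open.
Joint ranges: [-2.61, 2.61], [-0.41, 2.15], [-1.48, 1.57], [0, 2.5], [-1.57, 4.71], [0.05, 1.97], [-2.85, 2.85]. Speed limits (rad/s): [2.79, 2.79, 3.14, 3.14, 3.14, 3.14, 3.14].

### API

Orientations are given as a 3x3 rotation matrix whose columns are the frame's x, y, z axes.
In Python, from plant import arm gives the robot as it stands.
- The arm moves only by the shell command python3 -m pendant 'ROWS' [OPENING] [FORCE]. ROWS is a JSON object of lists of equal length, an entry for each row: "linear": the shift along the tool's x, y, z in m, a list of three; "yaw": the turn about the tool's z in rad. In form: {"linear": [[tx, ty, tz], ...], "yaw": [yaw, ...]}. A call has 1 to 10 rows; each row is the pose to reach, as a shift and turn from the pose commanded when the call began, along the tool's axes at that moment; what a row does not reach only later rows make up. A row lasts 1/8 s, in which the tool goes at most 62.5 mm and 10.7 degrees, less where a joint would pass 70% of its speed; a pose out of reach is approached as far as the arm can. A call with a gripper value outside its range is refused whole. OPENING is the finger opening in m, from 0 to 0.0854, set as the call begins (- or left out, the last holds). The fingers move at their own pace and stop on an object; FORCE is the grip in N (left out, the last holds). Time passes only in rows, so rows that repeat a pose let the fingers close. It gives the time, the measured TCP pose, the force, the opening and the grip force at its end, in the units of the state.
- arm.get_obs(): the state, without advancing time (a new reading comes with each control period).
- arm.get_image(name): name is "scene" or "top" or "wrist"; returns the picture (480x640x3 uint8, red, green, blue); there is no depth.
- arm.get_calibration(name): a dict with "fov_y" (degrees; the focal length in pixels is half the picture's height over the tangent of half this angle, whatever the lens; pixels are square), "cx", "cy" (the principal point, pixels), "dist" ([k1, k2, p1, p2, k3] as OpenCV has them; the pictures are not rectified), "T" (4x4, takes a point from camera to world coordinates); the wrist camera has in their place "mount" (4x4, takes a point from camera to tool coordinates, whose origin is the TCP and whose axes are the flange's). Camera axes: x right, y down, z forward; pixel columns grow to the right and rows downward; lengths in mm; the calibration is good to about 2 mm. A picture is of the moment at which its call begins: read the wrist's pose just before it. get_calibration takes no time and is no camera call.
- arm.job_done(): hands the job in; it is judged then, once.
The state is a dict: "clock": time; "joint_positions": joint angles; "dq": joint speeds; "effort": joint torques, N m; "tcp_pos": TCP position; "ee_rot": TCP orientation; "ft_force": force on the tool from outside, world axes, zero at the start; "torque": the same for the moment, N m; "grip_width": opening from 0.0 (shut) to 1.0 (fully open); "grip_force": force on a finger pad.
Only numpy, scipy, OpenCV 4.12 (cv2) and the standard library are available. Lean on these libraries where they do the work, as an engineer would, in place of code of your own. Each camera call takes 0.05 s, during which the arm holds its last target. There are 200 camera calls.

### The job

Turn the culture-jar turntable on to its next station so the plants get their light from a new side: pull the sprung index pin up out of its hole by the black knob, swing the turntable counter-clockwise (seen from above) to the next hole and let the pin spring fully home there. Find the hole gently by feel, never forcing the pin sideways against the plate or the side of a hole; keep the two jars standing in their places on the turntable and leave the other glassware where it is.

Things in the scene. Friction and masses are not known exactly. Their poses are not given: they have to be found in the camera images.
- stand: Fixed grey base disc of the turntable, 320 mm across, 8 mm thick. Origin on the turntable's vertical axis at bench height; z up; x points to the home hole, where the pin sits at the start. Under the pin's circle (radius 130 mm) runs a flat aluminium plate, 36 mm wide, its top 24 mm above the bench, unbroken but for two 12 mm holes: home and next.
- home_hole (a point): Mouth of the home hole, 24 mm above the bench, 130 mm from the axis. The next hole is in a separately clamped sector of the plate (0.4 mm lower), set differently on every stand: anywhere from 54 to 66 degrees (0.94 to 1.15 rad) counter-clockwise of home on the same circle. The plate goes on for 25 degrees beyond it.
- turntable (a joint): Angle of the turntable, rad: 0 with the pin in the home hole, growing counter-clockwise seen from above, stops at -0.25 and 1.4. An aluminium disc 200 mm across, top 44 mm above the bench, with a 30 mm wide arm reaching to radius 152 mm that carries the plunger; the arm lies along the stand's x at 0. It turns stiffly, about 1 N at the knob, and stays where it is left.
- plunger (a joint): Lift of the index plunger, m: 0 with the pin fully home in a hole, 0.022 at its upper stop. A spring always pushes it down, with 5 N at 0 and 9 N at 0.020. The pin's nose is clear of the plate above 0.012; resting on the plate it reads about 0.012; in a hole it springs to 0.
- knob (a point): Centre of the plunger's black ribbed knob, an upright cylinder 26 mm across and 26 mm high on a 10 mm stem, 130 mm from the turntable's axis. Centre 87 mm above the bench when the pin is home; below the knob 14 mm of free stem, then a 22 mm wide collar on the arm (top 60 mm above the bench). Moves with plunger and turntable.
- pin: The steel index pin under the knob, upright, 10 mm across with a round nose; origin at the lowest point of its nose, 12 mm above the bench when home (12 mm deep in the hole). Sideways force that the pin should bear against plate or hole: under 30 N.
- jar_a: Culture jar, 58 mm across, 80 mm high, foil cap, 0.15 to 0.3 kg, standing loose on the turntable about 60 mm from the axis on the side away from the arm; origin at the centre of its underside, z up.
- jar_b: The second culture jar on the turntable, the same as jar_a, 78 mm beside it; origin at the centre of its underside, z up.
- bench_jar: Another such jar, standing on the bench, to be left alone; origin at the centre of its underside.
- beaker: Glass beaker, 80 mm across, 105 mm high, on the bench, to be left alone; origin at the centre of its underside.
- dish: Closed glass petri dish, 98 mm across, 15 mm high, on the bench, to be left alone; origin at the centre of its underside.
Mind the look-alikes: they are no part of the job. Leave any pink or red look-alike of the jar_a alone. What is shaped like the jar_b but blue is not meant.

How it is judged (in metres and radians):
On the way, in this order (a step that is already met when the one before it is completed fails the run):
1. the pin is pulled up clear of the home hole (value of joint plunger above 0.011 m and value of joint turntable below 0.2 rad), for 0.1 s.
2. the turntable is swung counter-clockwise with the pin up (value of joint turntable above 0.4 rad and value of joint plunger above 0.008 m), for 0.1 s.
At the end, for the whole second after the job is handed in: the pin is fully home (plunger lift under 2 mm) in the next hole (turntable between 0.89 and 1.2 rad), the turntable at rest, both jars upright (within 0.15 rad) on the turntable with their centres 42 to 80 mm from its axis (value of joint plunger below 0.002 m and value of joint turntable between 0.89 and 1.2 rad and velocity of joint turntable between -0.03 and 0.03 rad/s and angle between each of jar_a, jar_b's own z axis and vertical below 0.15 rad and horizontal distance between jar_a and stand between 0.042 and 0.08 m and horizontal distance between jar_b and stand between 0.042 and 0.08 m); the robot touches nothing.
It fails at once if the pin is forced against the plate or a hole's side with more than 30 N (contact force between pin and anything else above 30 N).
It fails at once if a jar on the turntable tips or slides off its place (angle between any of jar_a, jar_b's own z axis and vertical above 0.35 rad or horizontal distance between any of jar_a, jar_b and stand above 0.085 m).
It fails at once if the other glassware is pushed about (distance of any of bench_jar, beaker, dish from where it was at the start of the episode above 0.02 m).
It also fails if it takes over 51 s, if anything falls off the work surface, if the arm or the gripper's body presses on something with over 40 N, if the wrist force passes 120 N, or if a joint passes its speed limit or range.

## Working session

There is one attempt and no reset: what is moved stays moved. The work goes in short steps, Python scripts to look and compute and a shell command to move; the robot and the scene stay as the last step left them, time stands still between calls to the robot, and variables do not carry over. Pictures are saved under pics/ and viewed, at most 10 in all, crops included, and the job is handed in when it is done.

```bash
mkdir -p pics; ls
python3 - <<'E'
from plant import arm
import cv2,numpy as np
o=arm.get_obs();print(o['clock'],o['tcp_pos'],o['ee_rot'],o['grip_width'])
for n in("scene","top"):
    cv2.imwrite(f"pics/{n}0.png",arm.get_image(n)[:,:,::-1]); c=arm.get_calibration(n); print(n,c)
print(arm.get_calibration("wrist"))
E
```

```text
pics
0.0 [ 238.39463434 -604.17037381  403.26058614] [[ 9.30189867e-01  3.67077118e-01 -1.09602482e-03]
 [ 3.67078736e-01 -9.30186632e-01  2.45588732e-03]
 [-1.18007592e-04 -2.68676890e-03 -9.99996384e-01]] 0.9993465603986842
scene {'fov_y': 43.689950814431455, 'cx': 317.7372304979632, 'cy': 236.94241742301085, 'dist': array([0.05236874, 0.        , 0.        , 0.        , 0.        ]), 'T': array([[-5.72720701e-01,  5.04821591e-01, -6.45868531e-01,
         1.44645574e+03],
       [ 8.19683853e-01,  3.62718042e-01, -4.43344114e-01,
         6.11922624e+02],
       [ 1.04584878e-02, -7.83320358e-01, -6.21530238e-01,
         9.27325425e+02],
       [ 0.00000000e+00,  0.00000000e+00,  0.00000000e+00,
         1.00000000e+00]])}
top {'fov_y': 49.85612166036358, 'cx': 321.450873111765, 'cy': 236.74347118077324, 'dist': array([-0.0563519,  0.       ,  0.       ,  0.       ,  0.       ]), 'T': array([[ 1.30736120e-02, -9.81977339e-01,  1.88545979e-01,
         3.13802911e+02],
       [-9.99907426e-01, -1.35501163e-02, -1.23845365e-03,
         3.36568295e+00],
       [ 3.77095336e-03, -1.88512333e-01, -9.82063582e-01,
         1.30817540e+03],
       [ 0.00000000e+00,  0.00000000e+00,  0.00000000e+00,
         1.00000000e+00]])}
{'fov_y': 58.043301689140655, 'cx': 320.63379809632653, 'cy': 240.87012532533694, 'dist': array([-0.02317024,  0.        ,  0.        ,  0.        ,  0.        ]), 'mount': array([[-9.90497608e-04, -9.60525198e-01, -2.78191233e-01,
         7.03096942e+01],
       [ 9.99999444e-01, -8.50797771e-04, -6.22896549e-04,
         2.75164534e-01],
       [ 3.61623351e-04, -2.78191695e-01,  9.60525507e-01,
         3.07381554e+01],
       [ 0.00000000e+00,  0.00000000e+00,  0.00000000e+00,
         1.00000000e+00]])}
```

View pics/scene0.png

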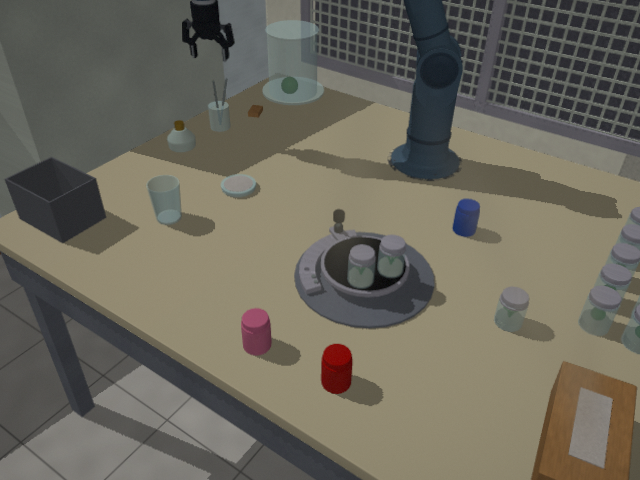

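View pics/top0.png

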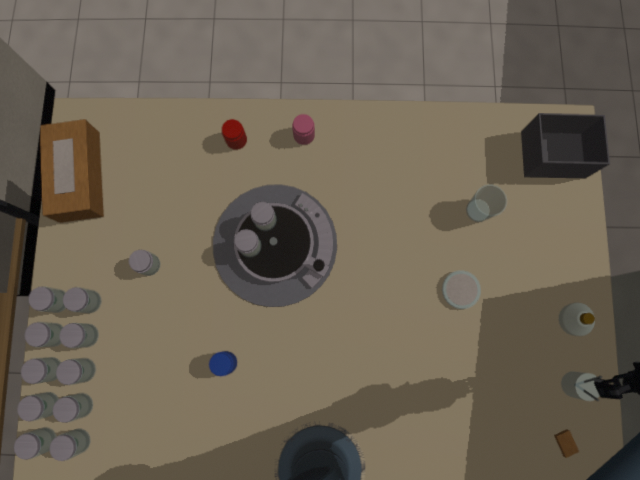

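The scene shows the turntable at about top px (274,244), with the black knob at top (319,265) and scene (339,216). What looks like the next hole is at about top (318,214). Next I'll measure these.

```bash
cat > h.py <<'E'
import cv2,numpy as np
from plant import arm
def cam(n,pose=None):
    c=arm.get_calibration(n); f=240/np.tan(np.radians(c['fov_y']/2))
    K=np.array([[f,0,c['cx']],[0,f,c['cy']],[0,0,1]])
    if n=="wrist":
        W=np.eye(4);W[:3,:3]=pose['ee_rot'];W[:3,3]=pose['tcp_pos'];T=W@c['mount']
    else:T=c['T']
    return K,np.array(c['dist']),T
def ray(C,uv):
    K,d,T=C; p=cv2.undistortPoints(np.array(uv,float).reshape(-1,1,2),K,d).reshape(-1,2)
    return T[:3,3],np.c_[p,np.ones(len(p))]@T[:3,:3].T
def plane(C,uv,z):
    o,d=ray(C,uv); return o+d*((z-o[2])/d[:,2])[:,None]
def cross(C1,u1,C2,u2):
    o1,d1=ray(C1,u1);o2,d2=ray(C2,u2);d1=d1[0];d2=d2[0]
    s=np.linalg.lstsq(np.c_[d1,-d2],o2-o1,rcond=None)[0]
    a,b=o1+s[0]*d1,o2+s[1]*d2; return (a+b)/2,np.linalg.norm(a-b)
E
python3 - <<'E'
from h import *
S=cam("scene");T=cam("top")
t=cv2.imread("pics/top0.png");s=cv2.imread("pics/scene0.png")
def blobs(im,m,box,nm):
    x0,y0,x1,y1=box;r=np.zeros(m.shape,np.uint8);r[y0:y1,x0:x1]=m[y0:y1,x0:x1]
    n,l,st,c=cv2.connectedComponentsWithStats(r)
    for i in range(1,n):
        if st[i,4]>8:print(nm,st[i],c[i].round(1))
blobs(t,(t.max(2)<40).astype(np.uint8),(305,250,335,280),"knob top")
blobs(s,(s.max(2)<85).astype(np.uint8),(328,203,352,235),"knob scene")
# base disc: bluish grey against tan bench
hsv=cv2.cvtColor(t,cv2.COLOR_BGR2HSV)
b=t.astype(int);m=((b[:,:,0]-b[:,:,2])>-8).astype(np.uint8);m[:180]=0;m[310:]=0;m[:,:205]=0;m[:,345:]=0
c=max(cv2.findContours(m,cv2.RETR_EXTERNAL,cv2.CHAIN_APPROX_NONE)[0],key=cv2.contourArea)
h=cv2.convexHull(c)[:,0]
P=plane(T,h,8)
(cx,cy),r=cv2.minEnclosingCircle(P[:,:2].astype(np.float32));e=cv2.fitEllipse(c);print("disc",cx,cy,r,e)
print(plane(T,[e[0]],8),"hole?",plane(T,[[318,214]],24),"knobT",plane(T,[[319,265]],95))
print(cross(T,[[319,265]],S,[[339,215]]))
a=cv2.resize(t[180:310,205:345],None,fx=4,fy=4,interpolation=cv2.INTER_CUBIC)
d=cv2.resize(s[195:325,285:445],None,fx=4,fy=4,interpolation=cv2.INTER_CUBIC)[:, :]
o=np.zeros((520,560),np.uint8);cv2.imwrite("pics/a.png",cv2.convertScaleAbs(a,alpha=1.4));cv2.imwrite("pics/d.png",cv2.convertScaleAbs(d,alpha=1.4))
E
```

```text
knob top [305 250   3   8  18] [305.8 252.7]
knob top [314 260  10  11  81] [318.3 265. ]
knob scene [334 210  11  23 194] [338.4 220.5]
disc 542.9940795898438 121.8559799194336 158.4231719970703 ((274.4380798339844, 245.41990661621094), (120.00304412841797, 122.93986511230469), 68.12435150146484)
[[539.18530442 121.5841864    8.        ]] hole? [[619.37527302  11.33282982  24.        ]] knobT [[478.51804286   6.74779864  95.        ]]
(array([478.94375596,   7.20833235,  89.9864931 ]), np.float64(1.0263223188231352))
```

View pics/a.png

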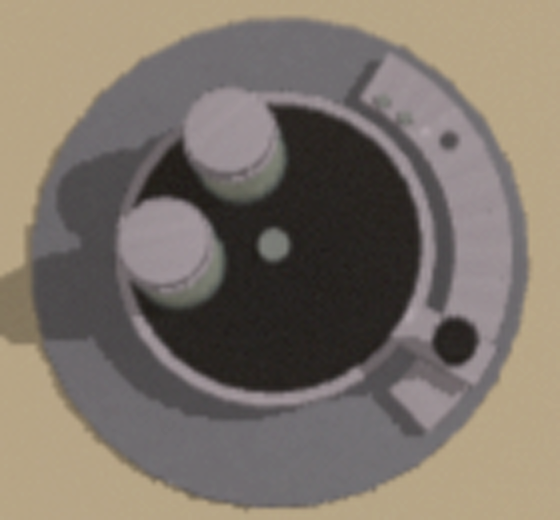

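View pics/d.png

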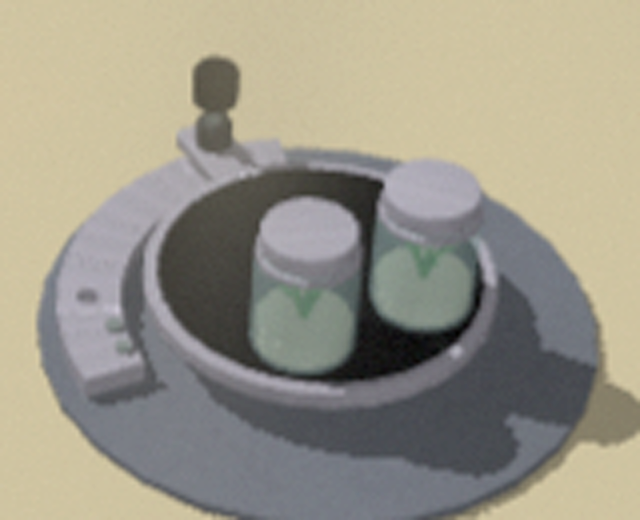

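The crops show the next hole at about top px (317.3,215), the axis cap at (273.5,241) and the knob at scene (338.9,216). The knob triangulates to about (479,7,90). Next I'll work out the approach.

Run:
```python
from h import *
S=cam("scene");T=cam("top")
print("axis",cross(T,[[273.4,241]],S,[[365.5,258]])[0],plane(T,[[273.4,241]],46))
print("hole",cross(T,[[317.3,214.9]],S,[[306.8,269]]),plane(T,[[317.3,214.9]],24))
k=cross(T,[[319,265]],S,[[338.9,216]])[0];print(k)
o=arm.get_obs();R=np.array(o['ee_rot']);print(R.T@(np.array([479,7,403])-o['tcp_pos']))
```

```text
axis [541.50278376 120.65484945  56.39905435] [[543.70849031 121.04606525  46.        ]]
hole (array([617.1808319 ,  13.33269589,  22.58183825]), np.float64(0.5495479857069795)) [[616.99027334  13.08600447  24.        ]]
[479.29896472   7.23660183  87.28325908]
[ 448.16673289 -480.2279523     1.4769297 ]
```

```bash
python3 -m pendant '{"linear":[[0.045,-0.048,0],[0.09,-0.096,0],[0.135,-0.144,0],[0.18,-0.192,0],[0.225,-0.24,0],[0.27,-0.288,0],[0.315,-0.336,0],[0.36,-0.384,0.01],[0.405,-0.432,0.03],[0.448,-0.48,0.05]],"yaw":[-0.07,-0.14,-0.21,-0.28,-0.35,-0.42,-0.49,-0.56,-0.63,-0.70]}' 0.06 40 && python3 -m pendant '{"linear":[[0,0,0],[0,0,0],[0,0,0]],"yaw":[0,0,0]}'
python3 - <<'E'
from h import *
o=arm.get_obs();im=arm.get_image("wrist")[:,:,::-1];cv2.imwrite("pics/w1.png",im)
import pickle;pickle.dump({k:o[k] for k in('ee_rot','tcp_pos')},open("w1.pkl","wb"));C=cam("wrist",o)
def proj(p):
    T=np.linalg.inv(C[2]);return cv2.projectPoints(np.array([p],float),cv2.Rodrigues(T[:3,:3])[0],T[:3,3],C[0],C[1])[0].ravel().round(1)
print(o['clock'],o['tcp_pos'],o['ee_rot'],o['ft_force'],"knob",proj([479,7,100]),"hole",proj([617,13,24]),"axis",proj([542,121,46]))
E
```

```text
clock: 1.35
tcp_pos: [466.6, -25.9, 365.0]
ee_rot: [[0.473, 0.881, 0.001], [0.881, -0.473, -0.001], [0.0, 0.001, -1.0]]
ft_force: [0.8, -0.8, 0.2]
grip_width: 0.7
grip_force: 0.0
clock: 1.72
tcp_pos: [466.0, -29.4, 365.3]
ee_rot: [[0.478, 0.878, -0.0], [0.878, -0.478, -0.001], [-0.001, 0.0, -1.0]]
ft_force: [-0.4, 0.6, -0.9]
grip_width: 0.704
grip_force: 0.0
1.725 [465.96832936 -29.41965782 365.25005617] [[ 4.78037619e-01  8.78339343e-01 -1.81955718e-04]
 [ 8.78339082e-01 -4.78037622e-01 -6.99048186e-04]
 [-7.00983203e-04  1.74352512e-04 -9.99999739e-01]] [-0.3996709   0.55085949 -0.92379165] knob [309.7 176.9] hole [488.6  55.1] axis [311.7 -58.5]
```

View pics/w1.png

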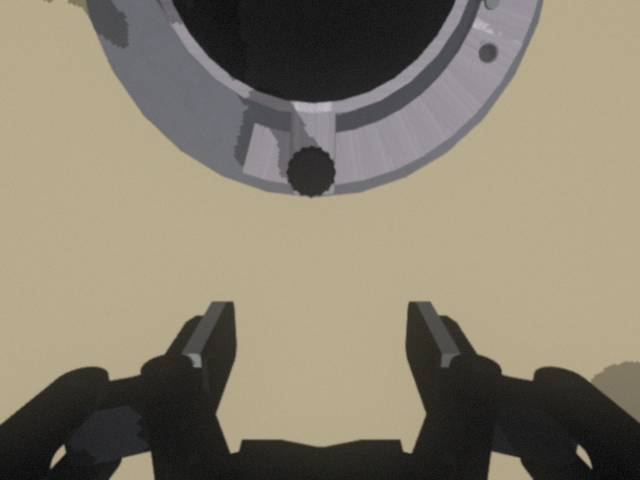

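The wrist view shows the knob top at (311,171), the next hole at (488,52), and the open pads either side of the knob's line, with clear space around the knob.

Run:
```python
from h import *
import pickle
C=cam("wrist",pickle.load(open("w1.pkl","rb")));S=cam("scene")
im=cv2.imread("pics/w1.png")
def dk(b,t):
    x0,y0,x1,y1=b;m=(im[y0:y1,x0:x1].max(2)<t).astype(np.uint8);n,l,s,c=cv2.connectedComponentsWithStats(m);i=1+np.argmax(s[1:,4]);print(s[i]);return c[i]+[x0,y0]
ku=dk((275,135,350,205),60);hu=dk((472,38,505,66),110);print(ku,hu)
k=plane(C,[ku],100)[0];h=plane(C,[hu],24)[0];print(k,h,cross(C,[ku],S,[[338.9,212]]),cross(C,[hu],S,[[306.8,269]]))
c=np.linalg.norm(h-k)
# axis: 130 from both, on the +y side
a,b=k[:2],h[:2];m=(a+b)/2;L=np.linalg.norm(b-a);n=np.array([-(b-a)[1],(b-a)[0]])/L
ax=m+n*np.sqrt(130**2-L*L/4);th=2*np.arcsin(L/260);print("axis",ax,"angle",th,np.degrees(th),"home dir",np.degrees(np.arctan2(*(a-ax)[::-1])))
o=arm.get_obs();R=np.array(o['ee_rot']);print("tool shift",R.T@(np.array([*a,155+87])-o['tcp_pos']), "toolx dir",np.degrees(np.arctan2(R[1,0],R[0,0])))
```

```text
[  12   11   48   50 1740]
[  7   6  18  19 268]
[310.56954023 170.83908046] [487.57835821  52.4738806 ]
[481.00330297   9.63771247 100.        ] [617.02716702  14.82748774  24.        ] (array([481.32712962,   9.28432307, 100.89483124]), np.float64(1.012832927183936)) (array([617.53641397,  14.41248764,  23.18993556]), np.float64(0.8237125213638337))
axis [544.79245795 122.91146807] angle 1.1020231488890273 63.141275357058404 home dir -119.38566768257726
tool shift [ 41.59175963  -5.56601421 123.30688892] toolx dir 61.43240565002578
```

```bash
python3 -m pendant '{"linear":[[0.042,-0.0055,0],[0.042,-0.0055,0.02],[0.042,-0.0055,0.06],[0.042,-0.0055,0.1],[0.042,-0.0055,0.122],[0.042,-0.0055,0.122],[0.042,-0.0055,0.122]],"yaw":[0,0,0,0,0,0,0]}' 0.06
python3 - <<'E'
from h import *
o=arm.get_obs();im=arm.get_image("wrist")[:,:,::-1];cv2.imwrite("pics/w2.png",im);print(arm.grip_depth,o['tcp_pos'],o['ft_force'])
E
```

```text
clock: 2.65
tcp_pos: [482.1, 11.2, 244.2]
ee_rot: [[0.476, 0.879, 0.002], [0.879, -0.476, -0.0], [0.001, 0.002, -1.0]]
ft_force: [0.0, -0.7, -0.3]
grip_width: 0.7
grip_force: 0.0
154.70000000000002 [482.06331293  11.21745017 244.24876718] [ 0.04772237 -0.72517278 -0.32284614]
```

View pics/w2.png

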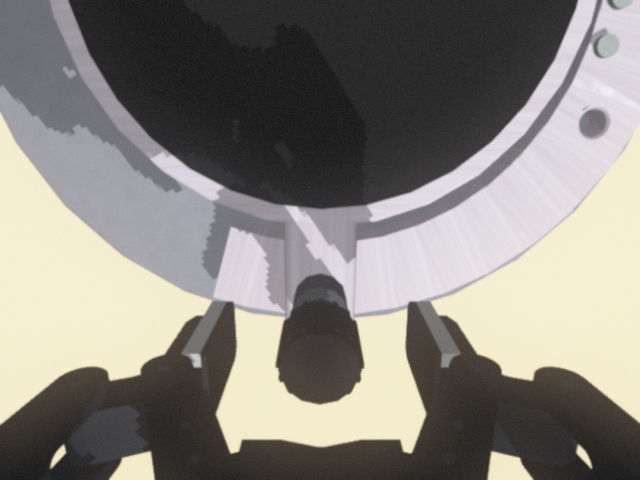

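The knob sits centred between the pads, at px (320,360). I'll close and lift.

```bash
python3 -m pendant '{"linear":[[0,0,0],[0,0,0],[0,0,0],[0,0,0],[0,0,0],[0,0,0]],"yaw":[0,0,0,0,0,0]}' 0.02 60;  python3 -m pendant '{"linear":[[0,0,-0.004],[0,0,-0.008],[0,0,-0.012],[0,0,-0.016],[0,0,-0.018],[0,0,-0.018],[0,0,-0.018]],"yaw":[0,0,0,0,0,0,0]}'
```

```text
clock: 3.45
tcp_pos: [482.0, 11.9, 244.3]
ee_rot: [[0.475, 0.88, 0.002], [0.88, -0.475, -0.001], [0.0, 0.002, -1.0]]
ft_force: [-0.5, -0.5, 6.1]
grip_width: 0.286
grip_force: 58.6
clock: 4.32
tcp_pos: [481.4, 12.1, 261.1]
ee_rot: [[0.475, 0.88, 0.0], [0.88, -0.475, 0.0], [0.0, -0.0, -1.0]]
ft_force: [4.0, 1.9, -10.1]
grip_width: 0.285
grip_force: 59.3
```

Run:
```python
import numpy as np
ax=np.array([481.4,12.1])-130*np.array([np.cos(np.radians(-119.2)),np.sin(np.radians(-119.2))]);print(ax)
x=np.array([.475,.88]);y=np.array([.88,-.475])
for d in (2,5,9,14,19,24,29,34,39,44,49,53,57):
    t=np.radians(-119.2+d);p=ax+130*np.array([np.cos(t),np.sin(t)])-[481.4,12.1];print(d,round(p@x,1),round(p@y,1),-round(np.radians(d),3))
```

```text
[544.82175569 125.57987005]
2 0.0 4.5 -0.035
5 0.3 11.3 -0.087
9 1.3 20.4 -0.157
14 3.4 31.5 -0.244
19 6.5 42.4 -0.332
24 10.5 53.0 -0.419
29 15.4 63.3 -0.506
34 21.2 73.0 -0.593
39 27.8 82.2 -0.681
44 35.2 90.8 -0.768
49 43.3 98.8 -0.855
53 50.2 104.6 -0.925
57 57.6 109.9 -0.995
```

```bash
python3 -m pendant '{"linear":[[0,0.0045,0],[0.0003,0.0113,0],[0.0013,0.0204,0],[0.0034,0.0315,0],[0.0065,0.0424,0],[0.0105,0.053,0],[0.0154,0.0633,0],[0.0154,0.0633,0],[0.0154,0.0633,0]],"yaw":[-0.035,-0.087,-0.157,-0.244,-0.332,-0.419,-0.506,-0.506,-0.506]}'
```

```text
clock: 5.45
tcp_pos: [543.6, -4.3, 260.6]
ee_rot: [[-0.011, 1.0, -0.002], [1.0, 0.011, 0.0], [0.0, -0.002, -1.0]]
ft_force: [1.7, 2.9, -9.2]
grip_width: 0.281
grip_force: 59.5
```

```bash
python3 -m pendant '{"linear":[[0,0.0045,0],[0.0003,0.0113,0],[0.0013,0.0204,0],[0.0034,0.0315,0],[0.0065,0.0424,0],[0.0105,0.053,0],[0.0144,0.061,0],[0.0144,0.061,0],[0.0144,0.061,0]],"yaw":[-0.035,-0.087,-0.157,-0.244,-0.332,-0.419,-0.489,-0.489,-0.489]}'
python3 - <<'E'
from h import *
import pickle
o=arm.get_obs();im=arm.get_image("wrist")[:,:,::-1];cv2.imwrite("pics/w3.png",im);pickle.dump({k:o[k] for k in('ee_rot','tcp_pos')},open("w3.pkl","wb"))
t=arm.get_image("top")[:,:,::-1];cv2.imwrite("pics/t3.png",t)
E
```

```text
clock: 6.58
tcp_pos: [604.1, 10.8, 260.5]
ee_rot: [[-0.48, 0.877, -0.003], [0.877, 0.48, -0.0], [0.001, -0.003, -1.0]]
ft_force: [-1.6, 3.4, -8.6]
grip_width: 0.287
grip_force: 59.5
```

View pics/w3.png

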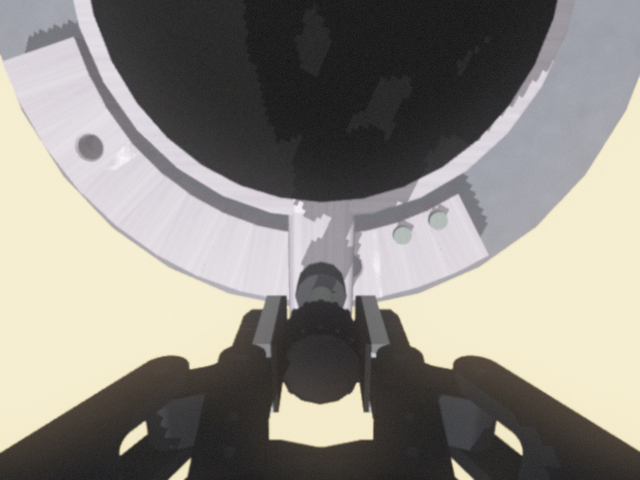

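The home hole is now visible at (90,148), the arm is pointing straight up in the image, and the knob is held firmly. Next I'll compute the turned angle and the angle to the next hole.

Run:
```python
from h import *
import pickle
def ang(pic,pose,box,thr,kz):
    C=cam("wrist",pose);im=cv2.imread(pic);x0,y0,x1,y1=box
    m=(im[y0:y1,x0:x1].max(2)<thr).astype(np.uint8);n,l,s,c=cv2.connectedComponentsWithStats(m);i=1+np.argmax(s[1:,4]);u=c[i]+[x0,y0]
    p=plane(C,[u],24)[0];R=np.array(pose['ee_rot']);q=R.T@(p-pose['tcp_pos'])
    print(pic,s[i],u,p,q[:2]);return p,q
o2={'tcp_pos':np.array([482.06,11.22,244.25]),'ee_rot':np.array([[.476,.879,.002],[.879,-.476,0],[.001,.002,-1.]])}
o3=pickle.load(open("w3.pkl","rb"))
p2,q2=ang("pics/w2.png",o2,(575,103,615,143),150,0)
p3,q3=ang("pics/w3.png",o3,(70,128,112,166),150,0)
for p,k in((p2,[482.0,11.9]),(p3,o3['tcp_pos'][:2])):
    L=np.linalg.norm(p[:2]-k);print("chord ang",np.degrees(2*np.arcsin(L/260)))
L=np.linalg.norm(p2[:2]-p3[:2]);print("hole-hole",np.degrees(2*np.arcsin(L/260)))
a=p3[:2];b=p2[:2];m=(a+b)/2;n=np.array([-(b-a)[1],(b-a)[0]])/L;ax=m+n*np.sqrt(130**2-L*L/4);k=o3['tcp_pos'][:2]
g=lambda v:np.degrees(np.arctan2(v[1],v[0]));print("axis",ax,g(a-ax),g(b-ax),"knob",g(k-ax),np.linalg.norm(k-ax))
```

```text
pics/w2.png [  5   7  27  27 574] [592.67944251 122.74216028] [616.82032266  15.72096395  24.        ] [ 67.8820109  115.87136478]
pics/w3.png [  8   7  24  24 453] [ 90.1192053  146.63796909] [480.63874541   8.59078924  24.        ] [  56.96775503 -108.71562669]
chord ang 62.496602626038836
chord ang 56.70291696044609
hole-hole 63.26820073051017
axis [542.94228778 122.68841677] -118.63695322484494 -55.3687524943348 knob -61.353384334483565 127.54525718966228
```

```bash
python3 -m pendant '{"linear":[[0,0.0034,0],[0.0002,0.0068,0],[0.0002,0.0068,0.002],[0.0002,0.0068,0.0035],[0.0002,0.0068,0.0035]],"yaw":[-0.026,-0.052,-0.052,-0.052,-0.052]}'; python3 -m pendant '{"linear":[[0,0,0.0005],[0,0,0.001],[0,0,0.001]],"yaw":[0,0,0]}';python3 -m pendant '{"linear":[[0,0,0.0005],[0,0,0.001],[0,0,0.001]],"yaw":[0,0,0]}'
```

```text
clock: 7.3
tcp_pos: [610.3, 14.4, 257.3]
ee_rot: [[-0.526, 0.851, -0.002], [0.851, 0.526, -0.0], [0.001, -0.002, -1.0]]
ft_force: [-4.6, 3.2, -8.2]
grip_width: 0.284
grip_force: 59.6
clock: 7.68
tcp_pos: [610.3, 14.4, 256.4]
ee_rot: [[-0.526, 0.851, -0.002], [0.851, 0.526, -0.0], [0.001, -0.002, -1.0]]
ft_force: [-4.8, 3.6, -8.3]
grip_width: 0.284
grip_force: 59.6
clock: 8.05
tcp_pos: [610.4, 14.4, 255.9]
ee_rot: [[-0.526, 0.851, -0.002], [0.851, 0.526, -0.001], [0.001, -0.002, -1.0]]
ft_force: [-4.6, 3.8, -6.1]
grip_width: 0.281
grip_force: 59.7
```

```bash
python3 -m pendant '{"linear":[[0,0,0.0006],[0,0,0.0006]],"yaw":[0,0]}'; for i in 1; do python3 -m pendant '{"linear":[[0,0.001,0],[0,0.001,0]],"yaw":[-0.008,-0.008]}'; python3 -m pendant '{"linear":[[0,0.001,0],[0,0.001,0]],"yaw":[-0.008,-0.008]}'; python3 -m pendant '{"linear":[[0,0.001,0],[0,0.001,0]],"yaw":[-0.008,-0.008]}';done | grep -v -e rot -e grip
```

```text
clock: 8.3
tcp_pos: [610.4, 14.4, 255.7]
ee_rot: [[-0.526, 0.851, -0.003], [0.851, 0.526, -0.001], [0.001, -0.003, -1.0]]
ft_force: [-6.1, 4.0, -3.5]
grip_width: 0.285
grip_force: 59.9
clock: 8.55
tcp_pos: [611.2, 14.9, 255.7]
ft_force: [-5.4, 3.5, -4.0]
clock: 8.8
tcp_pos: [612.1, 15.5, 255.5]
ft_force: [-4.4, 3.8, -6.3]
clock: 9.05
tcp_pos: [612.9, 16.0, 255.2]
ft_force: [-4.0, 3.5, -6.3]
```

```bash
(python3 -m pendant '{"linear":[[0,0,0.0005],[0,0,0.0005]],"yaw":[0,0]}'; python3 -m pendant '{"linear":[[0,0.001,0],[0,0.001,0]],"yaw":[-0.008,-0.008]}'; python3 -m pendant '{"linear":[[0,0.001,0],[0,0.001,0]],"yaw":[-0.008,-0.008]}') | grep -v -e rot -e grip
```

```text
clock: 9.3
tcp_pos: [613.0, 16.1, 254.9]
ft_force: [-5.2, 4.0, -5.7]
clock: 9.55
tcp_pos: [613.8, 16.6, 254.5]
ft_force: [-4.0, 3.6, -6.9]
clock: 9.8
tcp_pos: [614.5, 17.0, 254.3]
ft_force: [-4.2, 3.6, -7.2]
```

```bash
(python3 -m pendant '{"linear":[[0,0,0.001],[0,0,0.001]],"yaw":[0,0]}'; python3 -m pendant '{"linear":[[0,0.001,0],[0,0.001,0]],"yaw":[-0.008,-0.008]}';python3 -m pendant '{"linear":[[0,0,0.001],[0,0,0.001]],"yaw":[0,0]}') | grep -v -e rot -e grip
```

```text
clock: 10.05
tcp_pos: [614.6, 17.1, 253.4]
ft_force: [-3.8, 4.4, -7.6]
clock: 10.3
tcp_pos: [615.3, 17.5, 253.4]
ft_force: [-4.0, 2.9, -6.9]
clock: 10.55
tcp_pos: [615.3, 17.6, 252.3]
ft_force: [-4.2, 4.0, -8.5]
```

```bash
(python3 -m pendant '{"linear":[[0,0,0.001],[0,0,0.002],[0,0,0.002]],"yaw":[0,0,0]}';python3 -m pendant '{"linear":[[0,0,0.001],[0,0,0.002],[0,0,0.002]],"yaw":[0,0,0]}'; python3 -m pendant '{"linear":[[0,0,0.001],[0,0,0.002],[0,0,0.002]],"yaw":[0,0,0]}') | grep -v -e rot -e grip
```

```text
clock: 10.92
tcp_pos: [615.4, 17.6, 250.4]
ft_force: [-4.3, 3.7, -7.3]
clock: 11.3
tcp_pos: [615.4, 17.7, 248.6]
ft_force: [-4.5, 3.1, -7.1]
clock: 11.68
tcp_pos: [615.4, 17.7, 246.7]
ft_force: [-4.1, 2.9, -6.6]
```

Lift is about 2.5 mm, the pin is in the hole, and side forces are unchanged. I'll go down to home and then open slowly.

```bash
python3 -m pendant '{"linear":[[0,0,0.001],[0,0,0.0018],[0,0,0.0018]],"yaw":[0,0,0]}' - 20; python3 -m pendant '{"linear":[[0,0,0],[0,0,0],[0,0,0],[0,0,0]],"yaw":[0,0,0,0]}' 0.06
python3 -m pendant '{"linear":[[0,0,0],[0,0,-0.02],[0,0,-0.06],[0,0,-0.11],[-0.04,0,-0.13],[-0.04,0,-0.13],[-0.04,0,-0.13],[-0.04,0,-0.13]],"yaw":[0,0,0,0,0,0,0,0]}'
python3 - <<'E'
from h import *
o=arm.get_obs();im=arm.get_image("wrist")[:,:,::-1];cv2.imwrite("pics/w4.png",im)
s=arm.get_image("scene")[:,:,::-1];t=arm.get_image("top")[:,:,::-1]
a=cv2.resize(im,(400,300));b=cv2.resize(s[180:330,270:470],(400,300));c=cv2.resize(t[170:320,190:390],(400,300))
v=np.zeros((600,800,3),np.uint8);v[:300,:400]=a;v[:300,400:]=b;v[300:,:400]=c;cv2.imwrite("pics/end.png",v)
C=cam("wrist",o);T=np.linalg.inv(C[2])
m=(im[100:260,240:400].max(2)<60).astype(np.uint8);n,l,st,cc=cv2.connectedComponentsWithStats(m);i=1+np.argmax(st[1:,4]);print(st[i],cc[i]+[240,100],plane(C,[cc[i]+[240,100]],100))
E
```

```text
clock: 12.05
tcp_pos: [615.5, 17.7, 245.0]
ee_rot: [[-0.566, 0.824, -0.002], [0.824, 0.566, -0.0], [0.001, -0.002, -1.0]]
ft_force: [-4.5, 3.8, -6.1]
grip_width: 0.281
grip_force: 59.8
clock: 12.55
tcp_pos: [616.9, 16.6, 245.6]
ee_rot: [[-0.564, 0.826, 0.002], [0.826, 0.564, -0.001], [-0.002, 0.001, -1.0]]
ft_force: [0.0, 0.1, -0.8]
grip_width: 0.703
grip_force: 0.0
clock: 13.55
tcp_pos: [637.8, -14.5, 374.1]
ee_rot: [[-0.566, 0.824, -0.002], [0.824, 0.566, 0.001], [0.002, -0.001, -1.0]]
ft_force: [0.7, 0.6, 0.7]
grip_width: 0.705
grip_force: 0.0
[  58   54   45   47 1588] [320.28778338 177.16120907] [[615.69462531  16.08684378 100.        ]]
```

View pics/end.png

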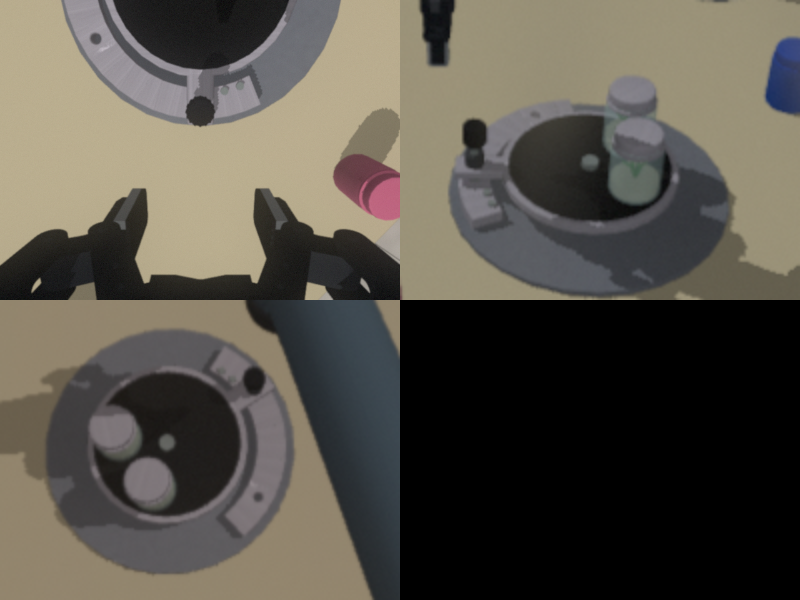

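The composite shows the knob at the next hole, at wrist (320,177) full-scale, with both jars standing on the turntable and the gripper clear. In the grip, the lift read under 1 mm with no side load before I released it.

```bash
python3 -c "
from plant import arm
print(arm.job_done())"
```

```text
the job is handed in; nothing more can be done
None
```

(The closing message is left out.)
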